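Space and press a soling tile in the bonding jig

TASK

A brown soling tile sits proud on the sprung platen of the blue pressing jig, between two steel cheeks. Take the orange spacer out of its wooden stand and slide it upright, all the way down to the jig's floor, into the one gap between tile and cheek that is wide enough for it, and let go of it there; then, with the fingers, press the tile fully down against its springs until its top is flush with the tops of the cheeks, and finish while still holding it pressed down (do not let go at the end). Leave everything else on the bench where it is.

Things in the scene. Friction and masses are not known exactly. Their poses are not given: they have to be found in the camera images.
- jig: blue jig, fixed in place: base plate 124 (x) x 140 (y) x 12 mm; back fence at +x (inner face x=+38 mm, full width) and short front lip (x -46 to -38, y -28 to +28 mm), both up to z=40 mm. Origin: centre of its underside; z up. Tile at its middle, cheeks centred at y=+52 and -52 mm, sides vary. Both gaps run along x, open above and to -x; their floor is at z=12 mm
- platen (a joint): aluminium platen under the tile, 66 x 56 mm, slides straight down in the jig on springs: 0 = up (tile top 8 mm above the cheek tops), 0.008 m = tile flush; a solid stop ends the travel at about 0.0085 m. About 2 N starts it, about 8 N brings it flush, and it springs back when let go
- tile: loose brown soling tile with dark ribs, 70 (x) by 60 (y) by 12 mm, about 70 g, lying on the platen. Origin: centre of its underside; z up; its axes nearly parallel to the jig's. Its top is at jig z=48 mm when up and at 40 mm when flush
- tile_top (a point): centre of the tile's top face, the place to press
- thin_cheek: fixed steel cheek 90 (x) by 10 (y) by 28 mm high standing on the jig plate, axes parallel to the jig's. Origin: centre of its underside; top at jig z=40 mm. The gap between it and the tile is about 17 mm: the spacer fits
- thick_cheek: fixed steel cheek 90 (x) by 30 (y) by 28 mm high on the other side of the tile. Origin: centre of its underside; top at jig z=40 mm. The gap between it and the tile is only about 7 mm: the spacer does not fit
- spacer: loose orange plastic spacer, an upright slab 50 (x, length) by 13 (y, thickness) by 80 mm (z, height), about 60 g, its foot slightly tapered. Origin: centre of its underside; z up. Grip it across its thickness (y) near the top. In the gap its length lies along the gap (jig x) and its top is at jig z=92 mm. Starts upright in the stand, underside 8 mm above the bench
- stand: fixed wooden stand, plate 86 (x) by 70 (y) by 8 mm with a slot 54 by 17 mm between walls whose tops are 30 mm above the bench, slot along x; holds the spacer. Origin: centre of its underside, on the bench
- glue_pot: bystander: jar of diameter 72 mm, 75 mm high, yellow label and white cap; origin centre of its underside
- tack_tub: bystander: white open bowl of diameter 100 mm, 45 mm high; origin centre of its underside
- hammer: bystander: hammer 280 mm long lying at the far side; origin under its middle, its x axis along the handle
- screwdriver: bystander: screwdriver 200 mm long, yellow handle, lying; origin under its middle, x along it
- spray: bystander: clear bottle of diameter 70 mm, 200 mm high, blue cap; origin centre of its underside
- last: bystander: dark green shoe last, 185 mm long along its x, 75 mm wide, 85 mm high; origin on its underside, about 35 mm from the middle towards the heel
- wedge: bystander: stepped wooden wedge 80 x 30 x 24 mm; origin centre of its underside
Not all that is in view belongs to the job. Leave any green or turquoise look-alike of the tile alone.

How it is judged:
By the outcome, as a careful person would: the job done as asked, in the order asked, and still so for the second after the job is handed in, while the arm keeps its last pose, push and grip.
It also fails if it takes over 43 s, if anything falls off the work surface, if the arm or the gripper's body presses on something with over 40 N, if the wrist force passes 120 N, or if a joint passes its speed limit or range.

ROBOT

A 6-joint arm with a two-finger parallel gripper is mounted at the origin on the work surface. World frame = base frame: x ahead of the robot, y to its left, z up, the work surface at z = 0. Lengths are in m, angles in rad, forces in N, time in s.
With the tool pointing down it reaches from about 0.35 to 0.775 m from the base axis. Payload 7.3 kg.
Tool frame: the origin (TCP) lies on the mounting face of the last link; the fingertips stand 178 mm ahead of it and the grasp point (between the pads) lies 159 mm ahead of it (robot.grip_depth is the distance from the TCP to the grasp point, in m); z points along the fingers, y is the line along which they close (so a half turn about z gives the same grasp; the last joint's range is limited). The gripper opens to 92 mm and grips with 3 to 60 N. Pads are 19 mm wide; open, the fingers measure 130 mm over their backs; the gripper's body (75 mm by 190 mm) begins 47 mm behind the grasp point.
Start: joints at [1.03, 0.342, 1.524, -0, 1.275, -0.146], TCP at [0.202, 0.485, 0.405] pointing down, gripper open.
Joint ranges: [-2.53, 2.53], [-0.77, 2.02], [0.04, 2.7], [-1, 4.14], [0.28, 2.66], [-3.11, 3.11]. Speed limits (rad/s): [2.57, 2.57, 3.14, 3.14, 3.14, 3.14].

INTERFACE

Orientations are given as [roll, pitch, yaw] about the fixed x, y, z axes, in that order (R = Rz(yaw) Ry(pitch) Rx(roll)).
In Python, from cell import observe, cams, robot, models gives the robot as it stands.
- The arm moves only by the shell command python3 -m jog 'ROWS' [FORCE]. ROWS is JSON, a list of rows, each a list of 3 entries, a list of its own where there are three numbers: the shift along the tool's x, y, z each as a share of 0.4 m, from -1 to 1, then the turn about the tool's z as a share of pi rad, from -1 to 1, then the closure, from 0 (fully open) to 1 (shut). In form: [[[x, y, z], turn, jaw], ...]. A call has 1 to 12 rows; each row is the pose to reach, as a shift and turn from the pose commanded when the call began, along the tool's axes at that moment, turning the shorter way round; what a row does not reach only later rows make up. A row lasts 1/8 s, in which the tool goes at most 62.5 mm and 10.7 degrees, less where a joint would pass 70% of its speed; a pose out of reach is approached as far as the arm can. A call with a number of a shift or a turn outside -1 to 1 is refused whole. A call with a gripper value outside its range is refused whole. The fingers move at their own pace and stop on an object; FORCE is the grip in N (left out, the last holds). Time passes only in rows, so rows that repeat a pose let the fingers close. It gives the time, the measured TCP pose, the force, the opening and the grip force at its end, in the units of the state.
- observe(): the state, without advancing time (a new reading comes with each control period).
- cams.read_camera(name): name is "side" or "top" or "wrist"; returns the picture (420x560x3 uint8, red, green, blue); there is no depth.
- cams.camera_model(name): a dict with "camera_matrix" (3x3 intrinsics, pixels), "pose" (4x4, takes a point from camera to world coordinates). Camera axes: x right, y down, z forward; pixel columns grow to the right and rows downward; lengths in m; the calibration is good to about 2 mm. The wrist camera is an equidistant fisheye: a pixel r from the principal point sees the ray r / f radians off the axis. A picture is of the moment at which its call begins: read the wrist's pose just before it. camera_model takes no time and is no camera call; for the wrist camera it gives the pose at the moment of the call.
- robot.hand_in(): hands the job in; it is judged then, once.
Trained networks look in the newest picture that a camera, given by its name, has taken for a name from the list of things; names that differ only in an ending like _2 or _b are one class to them, and where a whole thing is asked for, a point or a joint stands for the part that bears it (a point fixed in the world has none). Each returns a list of dicts, best first, with "confidence" (0 to 1); they miss things now and then, are a little off and sometimes report something else, mostly with a low value. They report only what shows in the picture. A call takes as long as a camera call. They do not tell look-alikes from the thing itself.
- models.find_in(target, camera): "position" ([x, y, z] in m, in world coordinates, good to about 4 mm: the middle of the surface that is visible of it).
- models.pinpoint(target, camera): "position" ([x, y, z] in m, in world coordinates, good to about 4 mm: a listed point, or the origin of a listed thing).
The state is a dict: "time": time; "qpos": joint angles; "qvel": joint speeds; "joint_efforts": joint torques, N m; "tool_pos": TCP position; "tool_rot": TCP orientation; "contact_force": force on the tool from outside, world axes, zero at the start; "torque": the same for the moment, N m; "opening": finger opening in m; "grip_force": force on a finger pad.
Only numpy, scipy, OpenCV 4.12 (cv2) and the standard library are available. Lean on these libraries where they do the work, as an engineer would, in place of code of your own. Each camera call takes 0.05 s, during which the arm holds its last target. There are 200 camera calls.

## Working session

There is one attempt and no reset: what is moved stays moved. The work goes in short steps, Python scripts to look and compute and a shell command to move; the robot and the scene stay as the last step left them, time stands still between calls to the robot, and variables do not carry over. Pictures are saved under pics/ and viewed, at most 10 in all, crops included, and the job is handed in when it is done.

```bash
mkdir -p pics; ls
python3 - <<'E'
from cell import observe,cams,robot,models
import cv2,numpy as np
s=observe();print(s['time'],s['tool_pos'],s['tool_rot'],s['opening'])
im=[cams.read_camera(c) for c in('top','side')]
cv2.imwrite('pics/a_top.png',im[0][:,:,::-1]);cv2.imwrite('pics/a_side.png',im[1][:,:,::-1])
for n in['jig','tile','tile_top','thin_cheek','thick_cheek','spacer','stand']:
  for c in('top','side'):
    print(n,c,[(np.round(d['position'],3).tolist(),round(d['confidence'],2)) for d in models.pinpoint(n,c)[:3]])
for c in('top','side'):
  m=cams.camera_model(c);print(c,np.round(m['camera_matrix'],1).tolist(),np.round(m['pose'],3).tolist())
E
```

```text
pics
0.0 [0.20180895 0.48450754 0.40403693] [-3.14002854e+00 -2.41701212e-04  2.74680568e+00] 0.09159461801396437
jig top [([0.532, 0.147, -0.005], 0.79), ([0.756, -0.05, -0.0], 0.3)]
jig side [([0.54, 0.152, -0.002], 0.92)]
tile top [([0.537, 0.147, 0.037], 0.64), ([0.51, -0.01, 0.003], 0.63), ([0.386, 0.106, 0.0], 0.59)]
tile side [([0.386, 0.103, 0.001], 0.68), ([0.512, -0.012, -0.002], 0.64), ([0.531, 0.15, 0.037], 0.6)]
tile_top top [([0.388, 0.102, 0.009], 0.96), ([0.534, 0.148, 0.052], 0.88), ([0.51, -0.012, 0.012], 0.79)]
tile_top side [([0.534, 0.149, 0.05], 0.86), ([0.508, -0.007, 0.013], 0.84), ([0.389, 0.104, 0.014], 0.81)]
thin_cheek top [([0.603, -0.459, -0.001], 0.66), ([0.528, 0.202, 0.011], 0.63)]
thin_cheek side [([0.534, 0.2, 0.007], 0.44)]
thick_cheek top [([0.54, 0.097, 0.009], 0.91), ([0.536, 0.147, 0.05], 0.53)]
thick_cheek side [([0.542, 0.101, 0.009], 0.54)]
spacer top [([0.726, -0.305, -0.004], 0.7), ([0.48, -0.274, 0.01], 0.5), ([0.756, -0.053, 0.001], 0.36)]
spacer side [([0.48, -0.274, 0.003], 0.94)]
stand top [([0.479, -0.277, 0.002], 0.61)]
stand side [([0.48, -0.277, -0.001], 0.58)]
top [[466.5, 0.0, 275.9], [0.0, 466.5, 206.1], [0.0, 0.0, 1.0]] [[0.008, -0.993, 0.118, 0.455], [-1.0, -0.008, -0.001, -0.006], [0.002, -0.118, -0.993, 1.204], [0.0, 0.0, 0.0, 1.0]]
side [[527.9, 0.0, 279.8], [0.0, 527.9, 207.8], [0.0, 0.0, 1.0]] [[0.724, -0.426, 0.542, -0.285], [-0.69, -0.438, 0.577, -0.935], [-0.009, -0.792, -0.611, 1.059], [0.0, 0.0, 0.0, 1.0]]
```

View pics/a_top.png

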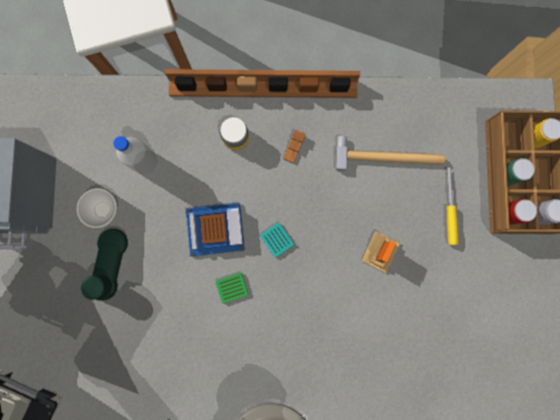

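View pics/a_side.png

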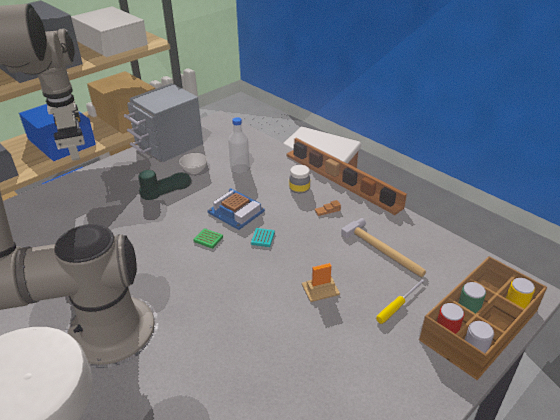

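The top view shows the spacer in its stand at (385,250). The blue jig is at (215,230), with the wide thick cheek on its right (-y) and the thin one on its left (+y). There are three tile candidates: brown (213,229) inside the jig, turquoise (277,240) and green (232,288). Only the brown one, in the jig, fits the description. Next I'll enlarge a crop to confirm this and read the yaw.

```bash
cat > h.py <<'E'
import numpy as np,cv2
from cell import observe,cams,robot,models
from scipy.spatial.transform import Rotation as R
def ray(name,uv,m=None):
    m=m or cams.camera_model(name);K=np.array(m['camera_matrix']);T=np.array(m['pose'])
    x=(uv[0]-K[0,2])/K[0,0];y=(uv[1]-K[1,2])/K[1,1]
    if name=='wrist':
        r=np.hypot(x,y);d=np.array([x/r*np.sin(r),y/r*np.sin(r),np.cos(r)]) if r>0 else np.array([0,0,1.])
    else: d=np.array([x,y,1.])
    return T[:3,3],T[:3,:3]@d
def atz(name,uv,z,m=None):
    o,d=ray(name,uv,m);return o+d*(z-o[2])/d[2]
def proj(name,p,m=None):
    m=m or cams.camera_model(name);K=np.array(m['camera_matrix']);T=np.array(m['pose'])
    c=T[:3,:3].T@(np.asarray(p)-T[:3,3])
    if name=='wrist':
        rr=np.hypot(c[0],c[1]);th=np.arctan2(rr,c[2]);s=th/rr;x,y=c[0]*s,c[1]*s
    else:x,y=c[:2]/c[2]
    return np.array([K[0,0]*x+K[0,2],K[1,1]*y+K[1,2]])
def tri(A,B):
    (o1,d1),(o2,d2)=A,B
    t=np.linalg.lstsq(np.c_[d1,-d2],o2-o1,rcond=None)[0]
    p,q=o1+d1*t[0],o2+d2*t[1];return (p+q)/2,np.linalg.norm(p-q)
def goal(dest_g,yaw):
    "shift of grasp point and turn in jog units, from current pose"
    s=observe();M=R.from_euler('xyz',s['tool_rot']).as_matrix()
    g=np.array(s['tool_pos'])+M[:,2]*robot.grip_depth
    sh=M.T@(np.asarray(dest_g)-g)/0.4
    # line of closing = tool y
    cy=np.arctan2(M[1,1],M[0,1]);t=(yaw-cy+np.pi/2)%np.pi-np.pi/2
    return np.round(sh,4),round(-t/np.pi,4),g
E
python3 - <<'E'
from h import *
im=cv2.imread('pics/a_top.png')
a=im[215:290,350:430];b=im[195:265,175:255]
o=np.hstack([cv2.resize(a,(400,375),interpolation=3),cv2.resize(b,(400,375),interpolation=3)]);cv2.imwrite('pics/b.png',o)
print(goal([0.48,-0.275,0.2],0),goal([.537,.148,.2],0))
M=cams.camera_model('wrist');s=observe();Mt=R.from_euler('xyz',s['tool_rot']).as_matrix();P=np.array(M['pose'])
print(Mt.T@(P[:3,3]-s['tool_pos']),(Mt.T@P[:3,:3]).round(2).tolist(),np.array(M['camera_matrix']).round(1).tolist())
E
```

```text
(array([-1.3722, -1.4856,  0.1137]), np.float64(0.3743), array([0.20190207, 0.48464501, 0.24555295])) (array([-1.097 , -0.4547,  0.1138]), np.float64(0.3743), array([0.20190207, 0.48464501, 0.24555295]))
[0.06404756 0.00011109 0.02050531] [[0.0, -0.97, -0.24], [1.0, 0.0, 0.0], [-0.0, -0.24, 0.97]] [[325.2, 0.0, 282.4], [0.0, 325.2, 208.7], [0.0, 0.0, 1.0]]
```

View pics/b.png

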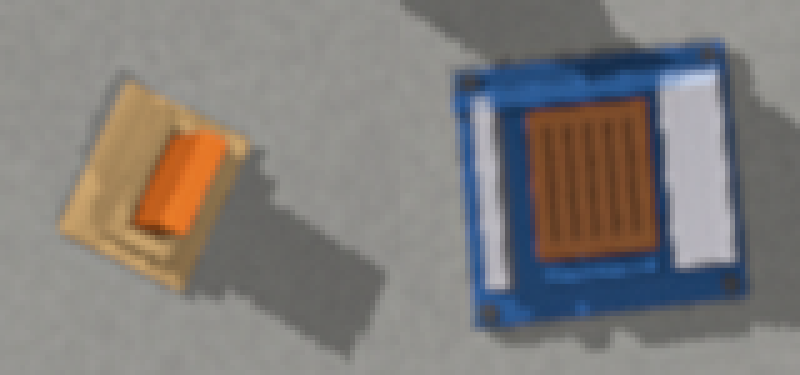

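Confirmed: the brown tile is in the jig, the wide gap is on the left (+y, thin cheek), and the orange spacer sits in the stand. I'll look at the jig from the wrist on the way.

```bash
python3 -m jog '[[[-1,-0.41,0],0,0],[[-1,-0.41,0],0,0],[[-1,-0.41,0],0,0],[[-1,-0.41,0],0,0],[[-1,-0.41,0],0,0],[[-1,-0.41,0],0,0],[[-1,-0.41,0],0,0],[[-1,-0.41,0],0,0],[[-1,-0.41,0],0,0]]' 30
python3 - <<'E'
from h import *
import json
m=cams.camera_model('wrist');im=cams.read_camera('wrist');cv2.imwrite('pics/w1.png',im[:,:,::-1])
json.dump({k:np.array(v).tolist() for k,v in m.items() if k in('camera_matrix','pose')},open('w1.json','w'))
for n in['jig','tile_top','thin_cheek','thick_cheek']:
  print(n,[(np.round(d['position'],3).tolist(),round(d['confidence'],2)) for d in models.pinpoint(n,'wrist')[:3]])
print(goal([0.48,-0.275,0.2],np.deg2rad(66.5)),observe()['time'])
E
```

```text
time: 1.92
tool_pos: [0.5078, 0.1795, 0.4045]
tool_rot: [-3.142, -0.001, 2.746]
contact_force: [0.2, 0.3, 0.3]
opening: 0.0917
grip_force: 0.0
jig []
tile_top [([0.535, 0.147, 0.046], 0.94), ([0.508, -0.006, 0.011], 0.67)]
thin_cheek [([0.528, 0.2, 0.014], 0.67)]
thick_cheek [([0.542, 0.099, 0.014], 0.61)]
(array([-0.3728, -1.0781,  0.1142]), np.float64(0.0055), array([0.50734761, 0.18047228, 0.24577257])) 2.175
```

View pics/w1.png

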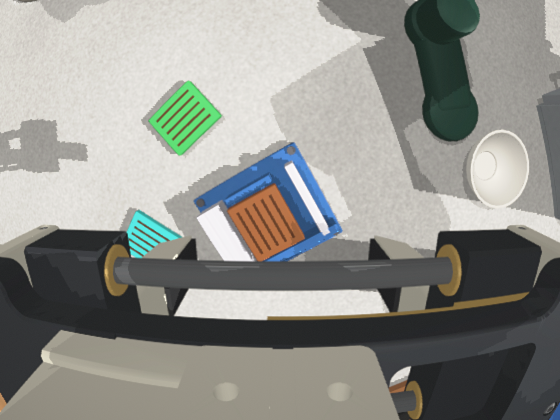

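The wrist view shows the jig at (270,205): the thin cheek on the right (305,200), the tile at (265,220) and the thick cheek on the left (225,235). The wide gap is again beside the thin cheek. Now to the spacer, stopping short for a first view.

```bash
python3 -m jog '[[[-0.55,-1,0],0,0],[[-0.55,-1,0],0,0],[[-0.55,-1,0],0,0],[[-0.55,-1,0],0,0],[[-0.55,-1,0],0,0],[[-0.55,-1,0],0,0],[[-0.55,-1,0],0,0],[[-0.55,-1,0],0,0],[[-0.55,-1,0],0,0]]'
python3 - <<'E'
from h import *
import json
m=cams.camera_model('wrist');im=cams.read_camera('wrist');cv2.imwrite('pics/w2.png',im[:,:,::-1])
json.dump({k:np.array(v).tolist() for k,v in m.items() if k in('camera_matrix','pose')},open('w2.json','w'))
for n in['spacer','stand']:
  print(n,[(np.round(d['position'],3).tolist(),round(d['confidence'],2)) for d in models.pinpoint(n,'wrist')[:3]])
print(goal([0.48,-0.275,0.2],np.deg2rad(66.5)),observe()['time'])
c=proj('wrist',[.48,-.275,.06],m).astype(int);print(c)
y0=max(0,c[1]-60);x0=max(0,c[0]-80)
cv2.imwrite('pics/w2c.png',cv2.resize(im[y0:y0+120,x0:x0+160,::-1],(800,600),interpolation=cv2.INTER_CUBIC));print(x0,y0)
E
```

```text
time: 3.3
tool_pos: [0.5573, -0.2746, 0.4043]
tool_rot: [3.141, -0.001, 2.746]
contact_force: [-0.4, 0.2, 0.9]
opening: 0.0918
grip_force: 0.0
spacer [([0.477, -0.277, 0.009], 0.91)]
stand [([0.48, -0.276, -0.002], 0.84)]
(array([ 0.1765, -0.0806,  0.1143]), np.float64(0.0056), array([ 0.55753673, -0.27227157,  0.24574065])) 3.45
[251 121]
171 61
```

View pics/w2c.png

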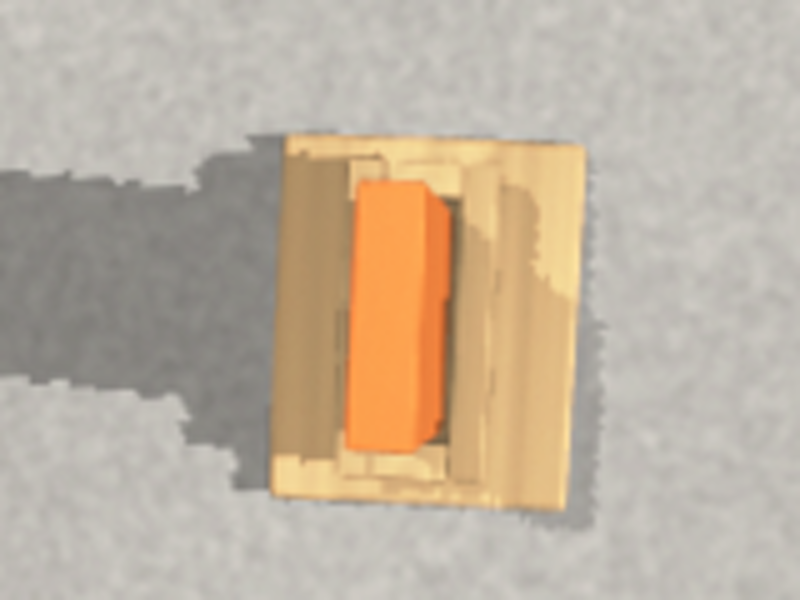

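Run:
```python
from h import *
import json
m=json.load(open('w2.json'))
C=[(358,182),(427,182),(418,452),(347,450)]
P=[atz('wrist',(171+x/5,61+y/5),.088,m) for x,y in C]
P=np.array(P);print(P.round(4).tolist(),P.mean(0),np.linalg.norm(P[0]-P[1]),np.linalg.norm(P[0]-P[3]))
d=(P[0]+P[1]-P[2]-P[3]);yaw=np.degrees(np.arctan2(-d[1],-d[0]) );print('axis yaw',yaw)
S=[(287,136),(585,147),(566,510),(272,497)]
Q=np.array([atz('wrist',(171+x/5,61+y/5),.008,m) for x,y in S]);print('stand',Q.mean(0),np.linalg.norm(Q[0]-Q[1]),np.linalg.norm(Q[0]-Q[3]))
d=Q[0]+Q[1]-Q[2]-Q[3];print(np.degrees(np.arctan2(-d[1],-d[0])))
uv=np.mean([(171+x/5,61+y/5) for x,y in C],axis=0)
print(tri(ray('wrist',uv,m),ray('top',(389,251.6))))
print(goal([*P.mean(0)[:2],.075],0),goal([*P.mean(0)[:2],.075],np.arctan2(d[1],d[0])+np.pi/2))
```

```text
[[0.4577, -0.2715, 0.088], [0.4628, -0.2601, 0.088], [0.5076, -0.2808, 0.088], [0.5021, -0.2926, 0.088]] [ 0.48253139 -0.27624285  0.088     ] 0.012493994866418345 0.049143293218951584
axis yaw -25.18466996282448
stand [ 0.48289913 -0.27563028  0.008     ] 0.06849462608105673 0.08461071037575318
-25.641228751385825
(array([ 0.48170765, -0.27665554,  0.08741408]), np.float64(0.0019159379377918537))
(array([ 0.1693, -0.0812,  0.4268]), np.float64(0.375), array([ 0.55753673, -0.27227157,  0.24574065])) (array([ 0.1693, -0.0812,  0.4268]), np.float64(0.0175), array([ 0.55753673, -0.27227157,  0.24574065]))
```

```bash
python3 -m jog '[[[0.17,-0.08,0.2],0.0175,0],[[0.17,-0.08,0.2],0.0175,0],[[0.17,-0.08,0.3],0.0175,0],[[0.17,-0.08,0.43],0.0175,0],[[0.17,-0.08,0.43],0.0175,0],[[0.17,-0.08,0.43],0.0175,0],[[0.17,-0.08,0.43],0.0175,1],[[0.17,-0.08,0.43],0.0175,1],[[0.17,-0.08,0.43],0.0175,1],[[0.17,-0.08,0.43],0.0175,1],[[0.17,-0.08,0.43],0.0175,1],[[0.17,-0.08,0.43],0.0175,1]]' 40; python3 -c "
from h import *
print(goal([.482,-.276,.074],np.radians(64.6)))"
```

```text
time: 4.95
tool_pos: [0.4822, -0.2778, 0.2326]
tool_rot: [3.141, -0.0, 2.692]
contact_force: [-1.0, 0.2, 0.8]
opening: 0.0363
grip_force: 0.0
(array([ 0.0023,  0.0039, -0.0015]), np.float64(-0.0021), array([ 0.48215905, -0.27780769,  0.07341461]))
```

```bash
python3 -m jog '[[[0,0,0],0,1],[[0,0,0],0,1],[[0,0,0],0,1],[[0,0,0],0,1],[[0,0,-0.1],0,1],[[0,0,-0.2],0,1],[[0,0,-0.3],0,1],[[0,0,-0.3],0,1]]' 40
python3 - <<'E'
from h import *
s=observe()
print(s['opening'],s['grip_force'],s['tool_pos'])
yaw=np.radians(93.5)
# view point for jig: grasp 0.09 to -x of jig centre in tool x sense
print(goal([.535,.148,.2],yaw))
# tool x after turn
t=-goal([.535,.148,.2],yaw)[1]*np.pi
M=R.from_euler('xyz',s['tool_rot']).as_matrix();print('toolx',R.from_euler('z',t).as_matrix()@M[:,0])
E
```

```text
time: 5.95
tool_pos: [0.4827, -0.2781, 0.356]
tool_rot: [-3.14, 0.007, 2.692]
contact_force: [0.3, 1.0, -0.1]
opening: 0.0127
grip_force: 40.0
0.012714143889194628 39.99881565570831 [ 0.48270209 -0.27814051  0.35600604]
(array([ 0.3479,  1.0168, -0.0117]), np.float64(-0.1626), array([ 0.48357689, -0.2788032 ,  0.19680982]))
toolx [-0.99810672 -0.06113354 -0.00675803]
```

```bash
python3 -m jog '[[[0.19,1,0],-0.1626,1],[[0.19,1,0],-0.1626,1],[[0.19,1,0],-0.1626,1],[[0.19,1,0],-0.1626,1],[[0.19,1,0],-0.1626,1],[[0.19,1,0],-0.1626,1],[[0.19,1,0],-0.1626,1],[[0.19,1,0],-0.1626,1],[[0.19,1,0],-0.1626,1],[[0.19,1,0],-0.1626,1]]'
python3 - <<'E'
from h import *
import json
m=cams.camera_model('wrist');im=cams.read_camera('wrist');cv2.imwrite('pics/w3.png',im[:,:,::-1])
json.dump({k:np.array(v).tolist() for k,v in m.items() if k in('camera_matrix','pose')},open('w3.json','w'))
for n in['jig','tile_top','thin_cheek','thick_cheek']:
  print(n,[(np.round(d['position'],3).tolist(),round(d['confidence'],2)) for d in models.pinpoint(n,'wrist')[:3]])
c=proj('wrist',[.535,.16,.04],m).astype(int);print(c)
y0=max(0,c[1]-90);x0=max(0,c[0]-120)
cv2.imwrite('pics/w3c.png',cv2.resize(im[y0:y0+180,x0:x0+240,::-1],(800,600),interpolation=cv2.INTER_CUBIC));print(x0,y0)
E
```

```text
time: 7.2
tool_pos: [0.5876, 0.1141, 0.3524]
tool_rot: [-3.141, -0.001, -3.082]
contact_force: [-0.3, -0.1, -0.4]
opening: 0.0126
grip_force: 40.0
jig [([0.711, 0.338, 0.0], 0.72), ([0.529, 0.201, 0.012], 0.46)]
tile_top [([0.51, -0.008, 0.014], 0.69), ([0.533, 0.147, 0.048], 0.65)]
thin_cheek [([0.528, 0.199, 0.016], 0.82)]
thick_cheek [([0.542, 0.096, 0.016], 0.7)]
[337 145]
217 55
```

View pics/w3c.png

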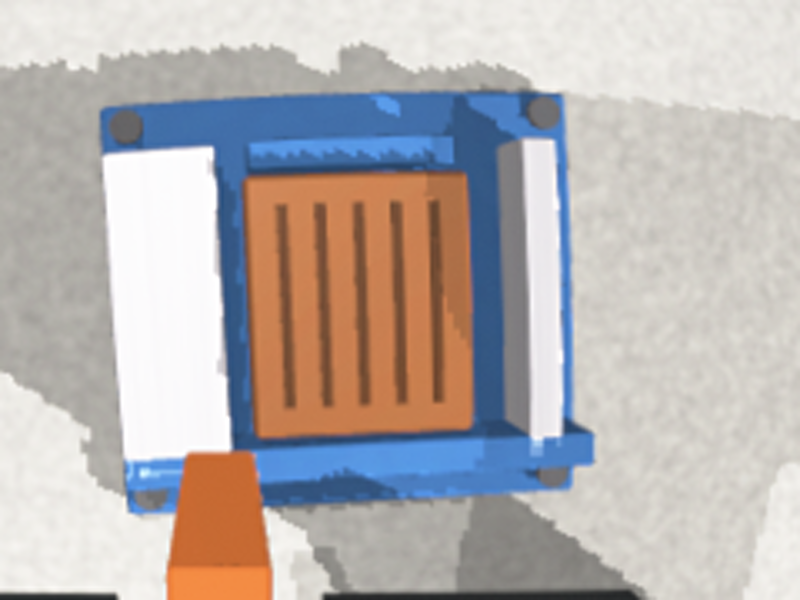

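```bash
cat > meas.py <<'E'
from h import *
import json
m=json.load(open('w3.json'))
f=lambda C,z:np.array([atz('wrist',(217+x*.3,55+y*.3),z,m) for x,y in C])
def rep(n,P):
    d=P[0]+P[1]-P[2]-P[3]
    print(n,P.mean(0).round(4),'W',np.linalg.norm(P[0]-P[1]).round(4),np.linalg.norm(P[3]-P[2]).round(4),'L',np.linalg.norm(P[0]-P[3]).round(4),'yaw',np.degrees(np.arctan2(-d[1],-d[0])).round(2))
T=[(246,176),(467,174),(473,430),(257,437)]
t=f(T,.048);c=f([(522,140),(555,140),(561,438),(530,436)],.04);k=f([(103,155),(213,148),(231,452),(124,460)],.04)
rep('tile',t);rep('thin',c);rep('thick',k)
u=np.mean(T,axis=0);print('tri',tri(ray('wrist',(217+u[0]*.3,55+u[1]*.3),m),ray('top',(213.2,231))))
yj=np.radians(4)
for yd in (2,3,4,5):
  a=np.radians(yd);n=np.array([-np.sin(a),np.cos(a)])
  print(yd,'thick',(k[:,:2]@n).round(4),'tile',(t[:,:2]@n).round(4),'thin',(c[:,:2]@n).round(4))
F=f([(187,455),(252,455)],.128);print('foot front edge',F.round(4).tolist())
E
python3 meas.py; python3 -c "
from h import *
s=observe();print(goal([.53,.18,.19],np.radians(93.5)))"
```

```text
tile [0.5363 0.1487 0.048 ] W 0.0582 0.0586 L 0.069 yaw 6.22
thin [0.5281 0.2002 0.04  ] W 0.0096 0.0093 L 0.0826 yaw 6.75
thick [0.5402 0.0972 0.04  ] W 0.0293 0.0295 L 0.0834 yaw 6.78
tri (array([ 0.55338569,  0.19874703, -0.33068678]), np.float64(0.0004132414461079199))
2 thick [0.0602 0.0895 0.0965 0.0671] tile [0.0983 0.1564 0.1616 0.1031] thin [0.1734 0.183  0.1897 0.1804]
3 thick [0.0514 0.0807 0.0863 0.0569] tile [0.0894 0.1475 0.1516 0.093 ] thin [0.1648 0.1743 0.1797 0.1703]
4 thick [0.0426 0.072  0.0761 0.0466] tile [0.0804 0.1387 0.1415 0.0829] thin [0.1561 0.1656 0.1695 0.1602]
5 thick [0.0338 0.0632 0.0658 0.0363] tile [0.0715 0.1297 0.1314 0.0728] thin [0.1474 0.1569 0.1593 0.15  ]
foot front edge [[0.5637, 0.1063, 0.128], [0.563, 0.1188, 0.128]]
(array([0.1342, 0.1715, 0.0091]), np.float64(-0.0003), array([0.58770397, 0.11475833, 0.19365958]))
```

```bash
cat >> meas.py <<'E'
print('----')
a=np.radians(6.7);n=np.array([-np.sin(a),np.cos(a)]);x=np.array([np.cos(a),np.sin(a)])
te=(t[[1,2],:2]@n);ce=(c[[0,3],:2]@n);print('tile edge',te,'cheek',ce,'gap',ce.mean()-te.mean())
print('edge from models: tile ctr+30',t.mean(0)[:2]@n+.03,'cheek ctr-5',c.mean(0)[:2]@n-.005)
mid=((t.mean(0)[:2]@n+.03)+(c.mean(0)[:2]@n-.005))/2
J=np.array([.5377,.1491]);p=x*(J@x-.002)+n*mid
print(p,mid)
print(goal([*p,.14],a+np.pi/2))
E
python3 meas.py|sed -n '/----/,$p'
```

```text
----
tile edge [0.11446851 0.11409918] cheek [0.13239497 0.13260445] gap 0.01821587128534194
edge from models: tile ctr+30 0.11507387645999693 cheek ctr-5 0.13220988599165823
[0.53124587 0.18689913] 0.12364188122582759
(array([0.1301, 0.1885, 0.1341]), np.float64(-0.0181), array([0.58770397, 0.11475833, 0.19365958]))
```

```bash
python3 -m jog '[[[0.13,0.19,0.06],-0.018,1],[[0.13,0.19,0.13],-0.018,1],[[0.13,0.19,0.13],-0.018,1],[[0.13,0.19,0.15],-0.018,1],[[0.13,0.19,0.15],-0.018,1]]'
python3 - <<'E'
from h import *
import json
m=cams.camera_model('wrist');im=cams.read_camera('wrist');cv2.imwrite('pics/w4.png',im[:,:,::-1])
json.dump({k:np.array(v).tolist() for k,v in m.items() if k in('camera_matrix','pose')},open('w4.json','w'))
print(goal([.5312,.1869,.0774],np.radians(96.7)),observe()['tool_rot'])
c=proj('wrist',[.50,.18,.05],m).astype(int);print(c)
y0=max(0,c[1]-60);x0=max(0,c[0]-80)
cv2.imwrite('pics/w4c.png',cv2.resize(im[y0:y0+120,x0:x0+160,::-1],(800,600),interpolation=cv2.INTER_CUBIC));print(x0,y0)
E
```

```text
time: 8.07
tool_pos: [0.5319, 0.1873, 0.2929]
tool_rot: [-3.142, 0.001, -3.025]
contact_force: [-0.1, 0.2, 0.2]
opening: 0.0126
grip_force: 40.0
(array([ 0.0025, -0.0008,  0.1414]), np.float64(-0.0002), array([0.53209306, 0.18733074, 0.13395637])) [ 3.14158360e+00  1.17335224e-03 -3.02532073e+00]
[277 174]
197 114
```

View pics/w4c.png

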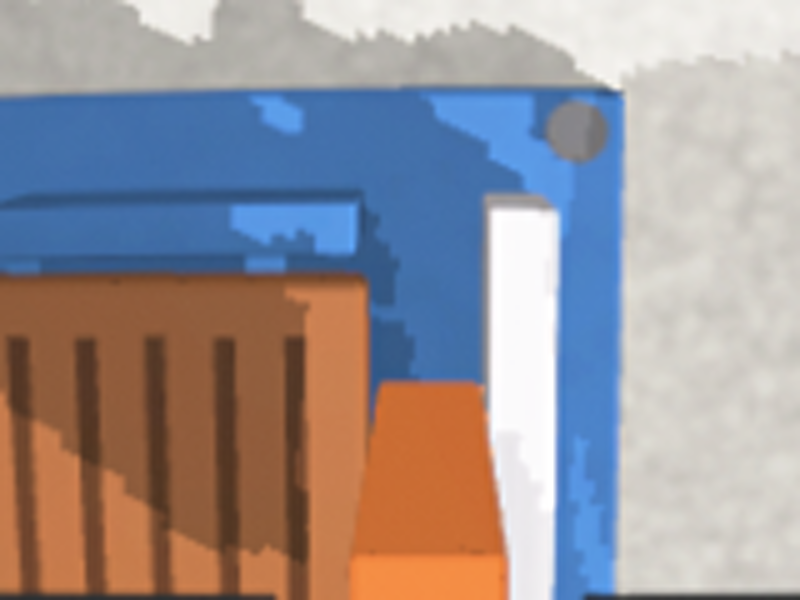

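The spacer foot (380–483, row 383) hangs over the gap between the tile edge (369) and the cheek edge (486). I'll work out the lateral margins at their own heights.

Run:
```python
from h import *
import json
m=json.load(open('w4.json'))
a=np.radians(6.7);n=np.array([-np.sin(a),np.cos(a)])
g=lambda x,y,z:atz('wrist',(197+x/5,114+y/5),z,m)[:2]@n
print('tile',g(369,285,.048),g(371,370,.048),'cheek',g(486,210,.04),g(486,375,.04))
for z in(.0685,):print('foot',g(380,383,z),g(483,383,z))
print('top',g(352,555,.148),g(506,555,.148))
```

```text
tile 0.11546699635394958 0.11567022687230923 cheek 0.13194815443744617 0.1321036472192378
foot 0.11753311985292554 0.1306851366909846
top 0.11756120715151269 0.129884205926638
```

Well centred: the gap middle is at 0.1238 and the foot at 0.1241. Descending.

```bash
python3 -m jog '[[[0,-0.0005,0.04],0,1],[[0,-0.0005,0.07],0,1],[[0,-0.0005,0.1],0,1],[[0,-0.0005,0.125],0,1],[[0,-0.0005,0.13],0,1],[[0,-0.0005,0.13],0,1]]' 
python3 -c "
from h import *
print(goal([.5312,.1869,.0774],np.radians(96.7)))"
```

```text
time: 8.88
tool_pos: [0.5313, 0.188, 0.2407]
tool_rot: [3.142, 0.0, -3.024]
contact_force: [0.0, 0.1, 0.6]
opening: 0.0125
grip_force: 40.0
(array([ 0.0005, -0.0027,  0.0103]), np.float64(0.0002), array([0.53127584, 0.18799616, 0.08152164]))
```

```bash
python3 -m jog '[[[0,0,0.006],0,1],[[0,0,0.009],0,1],[[0,0,0.009],0,1],[[0,0,0.012],0,1],[[0,0,0.012],0,1]]' 
python3 -c "
from h import *
print(goal([.5312,.1869,.0774],np.radians(96.7)))"
```

```text
time: 9.5
tool_pos: [0.5312, 0.188, 0.2366]
tool_rot: [3.141, 0.001, -3.024]
contact_force: [-1.3, -0.6, 4.5]
opening: 0.0125
grip_force: 40.0
(array([ 0.0007, -0.0026, -0.    ]), np.float64(0.0002), array([0.53135341, 0.1879844 , 0.07739369]))
```

```bash
python3 -m jog '[[[0,0,0.013],0,1],[[0,0,0.013],0,1],[[0,0,0.012],0,0.5],[[0,0,0.012],0,0.5],[[0,0,0.012],0,0.5],[[0,0,0.012],0,0.5],[[0,0,0.012],0,0.5],[[0,0,-0.06],0,0.5],[[0,0,-0.16],0,0.5],[[0,0,-0.26],0,0.5],[[0,0,-0.26],0,0.5]]'
python3 - <<'E'
from h import *
im=cams.read_camera('side');im2=cams.read_camera('wrist')
print([(np.round(d['position'],3).tolist(),round(d['confidence'],2)) for d in models.pinpoint('spacer','wrist')[:2]+models.pinpoint('spacer','side')[:2]])
a=im[165:240,190:290];o=np.hstack([cv2.resize(a[:,:,::-1],(400,300),interpolation=2),cv2.resize(im2[:,:,::-1],(400,300))]);cv2.imwrite('pics/c.png',o)
print(goal([.5363,.1487,.12],np.radians(96.7)))
print(goal([.5363,.1487,.067],np.radians(96.7)))
E
```

```text
time: 10.88
tool_pos: [0.5318, 0.1881, 0.3432]
tool_rot: [3.141, 0.007, -3.024]
contact_force: [0.1, -0.1, 0.4]
opening: 0.0456
grip_force: 0.0
[([0.526, 0.185, 0.014], 0.92), ([0.528, 0.193, 0.008], 0.61)]
(array([-0.0036, -0.0987,  0.1483]), np.float64(0.0002), array([0.53039362, 0.18775472, 0.17931988]))
(array([-0.004 , -0.0987,  0.2808]), np.float64(0.0002), array([0.53039362, 0.18775472, 0.17931988]))
```

View pics/c.png

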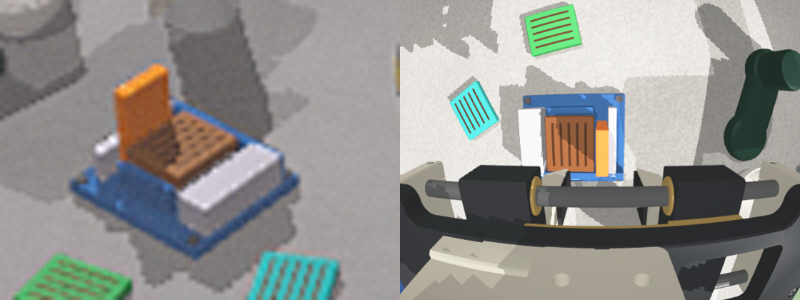

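The spacer stands upright in the gap beside the thin cheek, left panel (145,110), and is released. Now I'll close the fingers over the tile and approach it.

```bash
python3 -m jog '[[[-0.005,-0.098,0],0,1],[[-0.005,-0.098,0],0,1],[[-0.005,-0.098,0.06],0,1],[[-0.005,-0.098,0.12],0,1],[[-0.005,-0.098,0.2],0,1],[[-0.005,-0.098,0.26],0,1],[[-0.005,-0.098,0.265],0,1],[[-0.005,-0.098,0.265],0,1],[[-0.005,-0.098,0.265],0,1]]' 20
python3 -c "
from h import *
print(goal([.5365,.1489,.067-.008],np.radians(96.7)),observe()['tool_pos'])"
```

```text
time: 12.2
tool_pos: [0.5381, 0.1494, 0.2349]
tool_rot: [3.141, 0.002, -3.024]
contact_force: [-0.9, -0.4, -0.0]
opening: 0.0002
grip_force: 0.0
(array([ 0.0049, -0.0009,  0.0418]), np.float64(0.0002), array([0.53836323, 0.14946867, 0.07571421])) [0.5380722  0.14941116 0.23491393]
```

```bash
python3 -m jog '[[[0.004,0,0.012],0,1],[[0.004,0,0.02],0,1],[[0.004,0,0.028],0,1],[[0.004,0,0.035],0,1],[[0.004,0,0.035],0,1],[[0.004,0,0.035],0,1]]' 20
```

```text
time: 12.95
tool_pos: [0.5361, 0.149, 0.2201]
tool_rot: [3.142, -0.0, -3.024]
contact_force: [-1.8, -0.4, 4.3]
opening: 0.0004
grip_force: 2.5
```

```bash
for i in 1; do python3 -m jog '[[[0,0,0.002],0,1],[[0,0,0.004],0,1],[[0,0,0.004],0,1],[[0,0,0.004],0,1],[[0,0,0.004],0,1]]'; done; python3 -c "
from h import *
print(observe()['tool_pos'])"; python3 -m jog '[[[0,0,0.002],0,1],[[0,0,0.002],0,1],[[0,0,0.002],0,1],[[0,0,0.002],0,1]]'
```

```text
time: 13.58
tool_pos: [0.5361, 0.1491, 0.2187]
tool_rot: [3.142, 0.0, -3.024]
contact_force: [-1.9, -0.1, 7.4]
opening: 0.0001
grip_force: 3.0
[0.5361127  0.14905392 0.21866357]
time: 14.08
tool_pos: [0.5361, 0.1491, 0.2179]
tool_rot: [3.142, 0.0, -3.024]
contact_force: [-2.5, -0.1, 5.9]
opening: 0.0004
grip_force: 3.3
```

```bash
python3 -m jog '[[[0,0,0.001],0,1],[[0,0,0.001],0,1],[[0,0,0.001],0,1]]' | egrep 'pos|force'; python3 -m jog '[[[0,0,0.001],0,1],[[0,0,0.001],0,1],[[0,0,0.001],0,1]]'| egrep 'pos|force'; python3 -c "
from h import *
for i in range(4):
  cams.read_camera('side');s=observe();print(s['tool_pos'][2],s['contact_force'][2])"
```

```text
tool_pos: [0.5361, 0.149, 0.2178]
contact_force: [-3.2, -0.3, 8.2]
grip_force: 4.2
tool_pos: [0.5361, 0.1491, 0.2177]
contact_force: [-4.2, -1.2, 11.7]
grip_force: 5.6
0.21768008458371743 12.470205040223673
0.21766936390607053 10.8826337051987
0.21768757314268336 12.384134513983033
0.21769246732075995 11.494257458990372
```

Run:
```python
from h import *
im=cams.read_camera('side');im2=cams.read_camera('wrist')
o=np.hstack([cv2.resize(im[165:240,190:290,::-1],(400,300),interpolation=2),cv2.resize(im2[60:240,180:420,::-1],(400,300))]);cv2.imwrite('pics/d.png',o)
```

```text
(no output)
```

View pics/d.png

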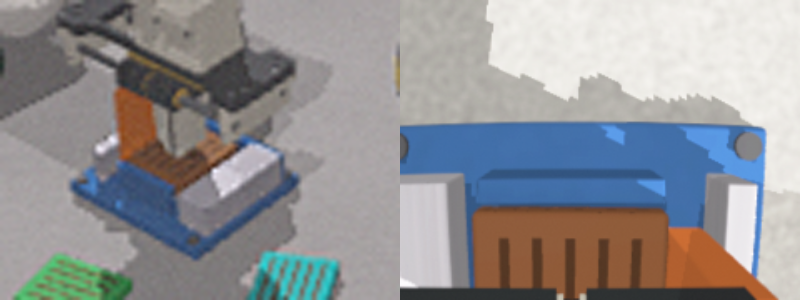

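The tile is down level with the cheeks and the spacer is still upright in the gap, left panel (135,130).

```bash
python3 -c "
from cell import robot
print(robot.hand_in())"
```

```text
the job is handed in; nothing more can be done
None
```

The job is handed in (no verdict was returned): the spacer stands released in the gap beside the thin cheek, and the tile is held down at about 12 N against the platen's stop, roughly 0.5 mm past flush, about 15 s into the 43 s limit.

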